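Reset the overload button of the desk power module

TASK

The plug-in heater has overloaded the power module on the desk, and its round overload button has popped up. With a light touch of the fingertips, switch off the heater's socket only, by pressing down the raised near end of the rocker in front of it; then press the overload button down until it stays in, and withdraw. Leave every other switch as it is, and do not touch the plugged-in things or anything else on the desk.

Things in the scene. Friction and masses are not known exactly. Their poses are not given: they have to be found in the camera images.
- power_module: white power module screwed to the desk, 374 mm long (y), 127 mm deep (x), flat top 40 mm above the desk; fixed. Origin: centre of its underside; x to its back (away from the robot), y along it to the left, z up. Four round sockets along the back, a grey rocker switch in front of each, a round overload button at the left end in line with the switches. Press it with no more than 30 N.
- heater: plug-in heater, the largest of the three plugged-in things: white box 100 (x) x 68 (y) x 50 mm high, louvred grille and a small knob on top (up to 96 mm above the desk). In socket 1, 2 or 3. Origin: on the axis of its plug, at the module's top; axes as the module's; the box reaches 34 mm to the front (-x), 66 mm to the back. Loose in its socket: do not touch.
- charger: plug-in charger: white block 46 x 44 mm, 36 mm high, two small slots on top, in another of sockets 1 to 3. Origin on the axis of its plug at the module's top. Loose: do not touch it.
- timer: plug-in timer: round, 58 mm across, 38 mm high, grey ring with white pins, in the last of sockets 1 to 3. Origin on the axis of its plug at the module's top. Loose: do not touch it.
- socket1 (a point): centre of the mouth of socket 1 (leftmost, next to the overload button), on the module's top, 40 mm above the desk; 60 mm behind (+x of) the pivot of its switch. The thing plugged in has its origin here.
- socket2 (a point): centre of the mouth of socket 2 (second from the left), on the module's top, 40 mm above the desk; 60 mm behind (+x of) the pivot of its switch. The thing plugged in has its origin here.
- socket3 (a point): centre of the mouth of socket 3 (third from the left), on the module's top, 40 mm above the desk; 60 mm behind (+x of) the pivot of its switch. The thing plugged in has its origin here.
- switch1_near (a point): point to press on switch 1, the rocker in front of socket 1: middle of the top of its near half, 13 mm from the pivot; moves with it. Rocker V-shaped, 34 mm long (x), 22 mm wide, pivot 3 mm above the module's top; switches 76 mm apart. On: near half raised, this point 47.6 mm above the desk, near end 49 mm. Off: near half level, 43 mm above the desk.
- switch1 (a joint): rocker angle of switch 1: 0 = on (near end raised, far end down), 0.36 rad = off (near end down, far end raised). It snaps over past the middle, 0.18, and stays; about 3 N on the press point switches it. On at the start.
- switch2_near (a point): point to press on switch 2, the rocker in front of socket 2: middle of the top of its near half, 13 mm from the pivot; moves with it. Rocker V-shaped, 34 mm long (x), 22 mm wide, pivot 3 mm above the module's top; switches 76 mm apart. On: near half raised, this point 47.6 mm above the desk, near end 49 mm. Off: near half level, 43 mm above the desk.
- switch2 (a joint): rocker angle of switch 2: 0 = on (near end raised, far end down), 0.36 rad = off (near end down, far end raised). It snaps over past the middle, 0.18, and stays; about 3 N on the press point switches it. On at the start.
- switch3_near (a point): point to press on switch 3, the rocker in front of socket 3: middle of the top of its near half, 13 mm from the pivot; moves with it. Rocker V-shaped, 34 mm long (x), 22 mm wide, pivot 3 mm above the module's top; switches 76 mm apart. On: near half raised, this point 47.6 mm above the desk, near end 49 mm. Off: near half level, 43 mm above the desk.
- switch3 (a joint): rocker angle of switch 3: 0 = on (near end raised, far end down), 0.36 rad = off (near end down, far end raised). It snaps over past the middle, 0.18, and stays; about 3 N on the press point switches it. On at the start.
- switch4_near (a point): point to press on switch 4, the rocker in front of socket 4 (the empty one at the right end): middle of the top of its near half, 13 mm from the pivot; moves with it. Rocker V-shaped, 34 mm long (x), 22 mm wide, pivot 3 mm above the module's top; switches 76 mm apart. On: near half raised, this point 47.6 mm above the desk, near end 49 mm. Off: near half level, 43 mm above the desk.
- switch4 (a joint): rocker angle of switch 4: 0 = on (near end raised, far end down), 0.36 rad = off (near end down, far end raised). It snaps over past the middle, 0.18, and stays; about 3 N on the press point switches it. Off at the start, and stays so.
- breaker_top (a point): centre of the top of the round black overload button, 18 mm across, in a steel ring (28 mm across, 2 mm high) at the module's left end, 54 mm to the left of switch 1. Popped up: 50 mm above the desk; latched in: 44 mm, still 2 mm proud of the ring. It moves with the button.
- breaker (a joint): travel of the overload button, pressed straight down: 0 = popped up (at the start), 0.006 m = latched in. About 3 N pushes it; past the middle, 0.003, it snaps in and stays.
- matchbox: card matchbox, 44 x 72 x 17 mm, loose on the desk in front of the module; leave it alone. Origin: centre of its underside.
- eraser: eraser, 18 x 42 x 12 mm, loose on the desk in front of the module; leave it alone. Origin: centre of its underside.
- pencil_black: black pencil, 142 mm long, 7 mm thick, loose on the desk in front of the module; leave it alone. Origin: centre of its underside.
- number_beaker: small white beaker, 52 mm across, 68 mm high, loose on the desk to the right of the module; leave it alone. Origin: centre of its underside.
- washi_a: roll of paper tape, 43 mm across, 15 mm high, loose on the desk to the left of the module; leave it alone. Origin: centre of its underside.
- binder_clip: black binder clip, 21 x 32 x 27 mm, loose on the desk in front of the module; leave it alone. Origin: centre of its underside.
- spool_cream: wooden thread spool, 28 mm across, 36 mm high, loose on the desk to the right of the module; leave it alone. Origin: centre of its underside.

How it is judged:
By the outcome, as a careful person would: the job done as asked, in the order asked, and still so for the second after the job is handed in, with the robot touching nothing.
It also fails if it takes over 32 s, if anything falls off the work surface, if the arm or the gripper's body presses on something with over 40 N, if the wrist force passes 120 N, or if a joint passes its speed limit or range.

ROBOT

A 6-joint arm with a two-finger parallel gripper is mounted at the origin on a cart in front of the work surface, level with it; the furniture and walls round the work are solid. World frame = base frame: x ahead of the robot, y to its left, z up, the work surface at z = 0. Lengths are in mm, angles in degrees, forces in N, time in s.
With the tool pointing down it reaches from about 300 to 850 mm from the base axis. Payload 4.2 kg.
Tool frame: the origin (TCP) lies midway between the tips of the shut fingers; the grasp point (between the pads) lies 19 mm behind it; z points along the fingers, y is the line along which they close (so a half turn about z gives the same grasp; the last joint's range is limited). The gripper opens to 91 mm and grips with 3 to 60 N. Pads are 32 mm wide; open, the fingers measure 118 mm over their backs; the gripper's body (76 mm by 178 mm) begins 60 mm behind the grasp point.
Start: joints at [-69.729, 18.312, 89.639, -0, 72.044, -1.146], TCP at [209.969, -535.31, 213.976] pointing down, gripper open.
Joint ranges: [-177.97, 177.97], [-48.28, 115.42], [12.27, 149.76], [-77.06, 257.06], [2.81, 150.46], [-146.56, 146.56]. Speed limits (degrees/s): [147.25, 147.25, 180, 180, 180, 180].

INTERFACE

Orientations are given as [roll, pitch, yaw] about the fixed x, y, z axes, in that order (R = Rz(yaw) Ry(pitch) Rx(roll)).
In Python, from workcell import env, grab_frame, camera_model gives the robot as it stands (env), with the cameras as plain functions.
- The arm moves only by the tool shift_gripper, called after "Call:" in YAML: its name, and indented under it one key for each argument. Schema: {"type":"object","properties":{"deltas":{"type":"array","items":{"type":"array","items":{"type":"array","items":{"type":"number"},"minItems":6,"maxItems":6},"minItems":1,"maxItems":8},"minItems":1,"maxItems":1},"finger_gap":{"type":"number"},"force":{"type":"number"},"only":{"type":"string"},"quiet":{"type":"boolean"},"lines":{"type":"string"}},"required":["deltas"],"additionalProperties":false}. deltas is a list that holds a single list of rows (three levels of brackets), with 1 to 8 rows, each of 6 numbers: dx, dy, dz in a scale on which 1.0 is 1000 mm, then a rotation vector rx, ry, rz in normalised numbers (1 is 90 degrees); each row shifts and turns the commanded pose from where the row before left it, along the tool's axes as they then stand; what a row does not reach is not made up. A row lasts 1/10 s, in which the tool goes at most 50 mm and 8.59 degrees, less where a joint would pass 70% of its speed; a pose out of reach is approached as far as the arm can. finger_gap is the finger opening in mm, set as the call begins (left out keeps the last). The fingers move at their own pace and stop on an object; force is the grip in N (left out, the last holds). Time passes only in rows, so rows that do not move let the fingers close. The tool returns the time, the measured TCP pose, the force, the opening and the grip force at its end. only (a regular expression) keeps the lines of the reply that match it, lines (a string "A,B") keeps lines A to B, and quiet returns only ok. Input that does not fit is refused with a message, and nothing moves.
- env.state(): the state, without advancing time (a new reading comes with each control period).
- grab_frame(name): name is "scene" or "top" or "wrist"; returns the picture (384x512x3 uint8, blue, green, red); there is no depth.
- camera_model(name): a dict with "fx", "fy", "cx", "cy" (pixels), "D" ([k1, k2, p1, p2, k3] as OpenCV has them; the pictures are not rectified), "T" (4x4, takes a point from camera to world coordinates). Camera axes: x right, y up, looking along -z (the intrinsics and any distortion apply to the point x, -y, -z); pixel columns grow to the right and rows downward; lengths in mm; the calibration is good to about 2 mm. A picture is of the moment at which its call begins: read the wrist's pose just before it. camera_model takes no time and is no camera call; for the wrist camera it gives the pose at the moment of the call.
- env.job_done(): hands the job in; it is judged then, once.
The state is a dict: "time_s": time; "qpos": joint angles; "qvel": joint speeds; "effort": joint torques, N m; "ee_pos": TCP position; "ee_rot": TCP orientation; "force": force on the tool from outside, world axes, zero at the start; "torque": the same for the moment, N m; "gripper_width": finger opening in mm; "gripper_force": force on a finger pad.
Only numpy, scipy, OpenCV 4.12 (cv2) and the standard library are available. Lean on these libraries where they do the work, as an engineer would, in place of code of your own. Each camera call takes 0.05 s, during which the arm holds its last target. There are 200 camera calls.

## Working session

There is one attempt and no reset: what is moved stays moved. The work goes in short steps, Python scripts to look and compute and a tool call to move; the robot and the scene stay as the last step left them, time stands still between calls to the robot, and variables do not carry over. Pictures are saved under pics/ and viewed, at most 10 in all, crops included, and the job is handed in when it is done.

```bash
ls; mkdir -p pics
```

Run:
```python
from workcell import env, grab_frame, camera_model
import cv2
for n in ("scene","top"):
    cv2.imwrite(f"pics/{n}0.png",cv2.resize(grab_frame(n),(800,600),interpolation=cv2.INTER_CUBIC))
    c=camera_model(n);print(n,c["T"].round(2).tolist(),c["fx"],c["D"])
s=env.state();print(s["time_s"],s["ee_pos"],s["ee_rot"],s["gripper_width"],s["force"])
```

```text
pics
workcell.py
scene [[0.87, 0.21, -0.44, 14.07], [-0.49, 0.34, -0.8, -905.8], [-0.01, 0.92, 0.4, 501.22], [0.0, 0.0, 0.0, 1.0]] 386.0414260841902 [-0.04802436  0.          0.          0.          0.        ]
top [[-0.01, 1.0, -0.09, 396.84], [-1.0, -0.01, 0.02, -9.14], [0.02, 0.09, 1.0, 929.74], [0.0, 0.0, 0.0, 1.0]] 379.21797346511113 [0.02302099 0.         0.         0.         0.        ]
0.1 [ 209.77869143 -534.88340978  213.22096084] [-1.79909838e+02  5.22130484e-04  2.14153650e+01] 91.11631380142546 [-0.03302786  0.15298307  0.22383375]
```

View pics/top0.png

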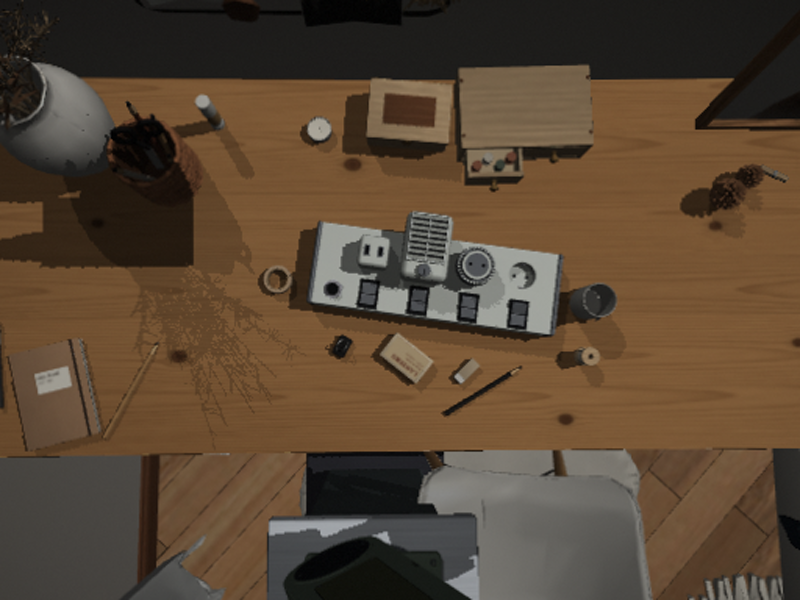

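View pics/scene0.png

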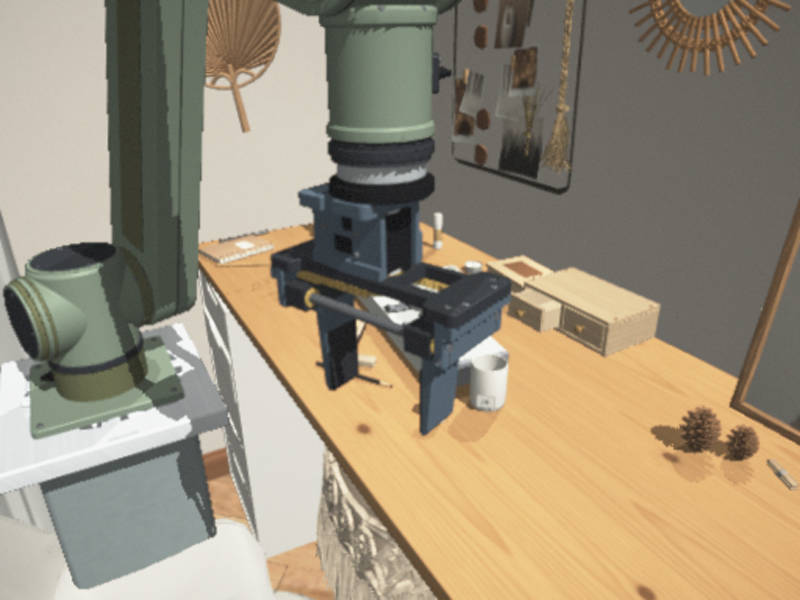

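The top view shows the heater (428,240) in socket 2, with its rocker at (418,300). The charger is in socket 1, the timer in socket 3, and the overload button is at (332,289). I'll get a rough position from this view, then look with the wrist camera.

Create h.py:
```python
import numpy as np, cv2
def ray(c,uv):
    K=np.array([[c["fx"],0,c["cx"]],[0,c["fy"],c["cy"]],[0,0,1.]])
    p=cv2.undistortPoints(np.array(uv,float).reshape(-1,1,2),K,np.array(c["D"],float)).reshape(-1,2)
    d=np.c_[p[:,0],-p[:,1],-np.ones(len(p))]@np.array(c["T"])[:3,:3].T
    return np.array(c["T"])[:3,3],d
def at(c,uv,z):
    o,d=ray(c,uv); return o+d*((z-o[2])/d[:,2])[:,None]
def tri(c1,uv1,c2,uv2):
    o1,d1=ray(c1,uv1);o2,d2=ray(c2,uv2);r=[]
    for a,b in zip(d1,d2):
        s=np.linalg.lstsq(np.c_[a,-b],o2-o1,rcond=None)[0]
        p,q=o1+a*s[0],o2+b*s[1]; r.append([*(p+q)/2,np.linalg.norm(p-q)])
    return np.array(r)
```

Run:
```python
from workcell import env, grab_frame, camera_model
from h import *
c=camera_model("top")
u=(np.array([[332,289],[368,294],[418,300],[468,307],[518,314],[428,245]])+.5)/1.5625-.5
P=at(c,u,45);print(P.round(1)); print(np.degrees(np.arctan2(P[1,1]-P[4,1],P[1,0]-P[4,0]))-90)
s=env.state();w=camera_model("wrist");T=w["T"];print(T.round(3),s["ee_pos"],w["fx"])
```

```text
[[ 496.6   59.9   45. ]
 [ 488.8    6.    45. ]
 [ 479.4  -69.    45. ]
 [ 468.5 -144.1   45. ]
 [ 457.5 -219.1   45. ]
 [ 562.9  -85.1   45. ]]
-7.913398809723489
[[ 3.66000e-01  8.91000e-01  2.71000e-01  2.87054e+02]
 [-9.31000e-01  3.50000e-01  1.05000e-01 -5.04901e+02]
 [-1.00000e-03 -2.90000e-01  9.57000e-01  3.83030e+02]
 [ 0.00000e+00  0.00000e+00  0.00000e+00  1.00000e+00]] [ 209.77869143 -534.88340978  213.22096084] 342.84251073670765
```

The manual's scale: shifts go in shares of 1000 mm and turns go in shares of 90 degrees. Converting my numbers, 35 mm / 1000 = 0.035, -32 mm / 1000 = -0.032.

Call:
shift_gripper:
  deltas:
    - [[0.035, -0.032, 0, 0, 0, 0], [0.035, -0.032, 0, 0, 0, 0], [0.035, -0.032, 0, 0, 0, 0], [0.035, -0.032, 0, 0, 0, 0], [0.035, -0.032, 0, 0, 0, 0], [0.035, -0.032, 0, 0, 0, 0], [0.035, -0.032, 0, 0, 0, 0], [0.035, -0.032, 0, 0, 0, 0]]
  finger_gap: 0
  force: 10

```text
time_s: 0.9
ee_pos: [377.4, -192.8, 213.8]
ee_rot: [180.0, -0.0, 21.4]
force: [0.7, -0.4, 0.9]
gripper_width: 30.5
gripper_force: 0.0
```

Call:
shift_gripper:
  deltas:
    - [[0.035, -0.032, 0, 0, 0, 0], [0.035, -0.032, 0, 0, 0, 0], [0.034, -0.03, 0, 0, 0, 0], [0, 0, 0, 0, 0, 0.0817], [0, 0, 0, 0, 0, 0.0817], [0, 0, 0, 0, 0, 0.0817], [0, 0, 0, 0, 0, 0.0817], [0, 0, 0, 0, 0, 0]]

```text
time_s: 1.7
ee_pos: [439.4, -69.1, 213.6]
ee_rot: [180.0, 0.0, -8.0]
force: [-0.5, -0.0, 0.3]
gripper_width: 0.6
gripper_force: 0.0
```

Run:
```python
from workcell import env, grab_frame, camera_model
import cv2,pickle
c=camera_model("wrist");f=grab_frame("wrist");s=env.state()
cv2.imwrite("pics/w1.png",cv2.resize(f,(800,600),interpolation=cv2.INTER_CUBIC));pickle.dump(c,open("c1.pkl","wb"))
print(s["time_s"],s["ee_pos"],s["ee_rot"],s["gripper_width"],s["force"])
```

```text
1.75 [439.39575922 -69.1920433  213.64742539] [ 1.79995951e+02  4.07123494e-02 -7.83205944e+00] 0.4939108722807978 [-0.77285161  0.46239973  0.53207572]
```

View pics/w1.png

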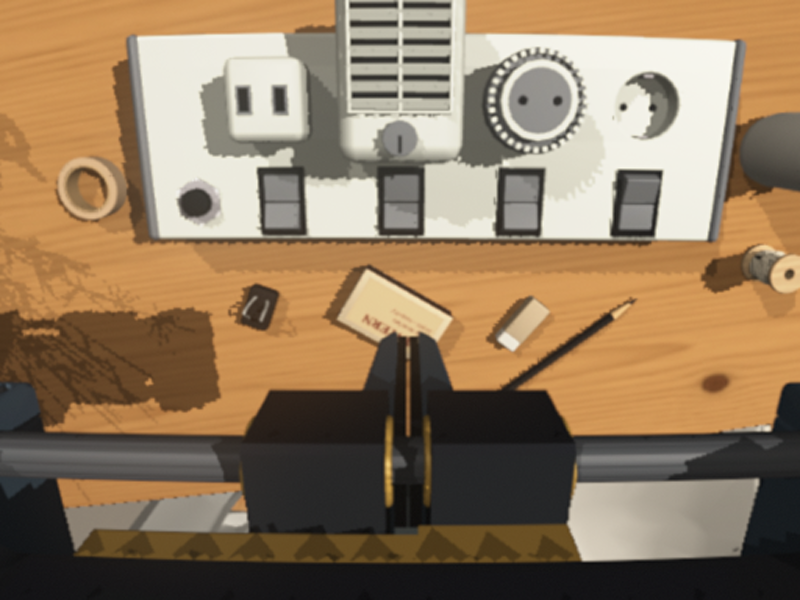

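Wrist view: the heater is confirmed in socket 2, with the knob at (400,138). Its rocker is at about (401,203), the button cap at (196,203), and the closed fingertips at about (407,338). I'll enlarge crops of both views.

Run:
```python
from workcell import env, grab_frame, camera_model
import cv2,numpy as np
w=cv2.imread("pics/w1.png");w=cv2.resize(w,(512,384),interpolation=cv2.INTER_AREA)
t=grab_frame("top")
a=cv2.resize(w[100:160,105:305],(800,240),interpolation=cv2.INTER_CUBIC)
b=cv2.resize(t[165:225,195:355],(800,300),interpolation=cv2.INTER_CUBIC)
cv2.imwrite("pics/crops.png",np.vstack([a,b]))
```

```text
(no output)
```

View pics/crops.png

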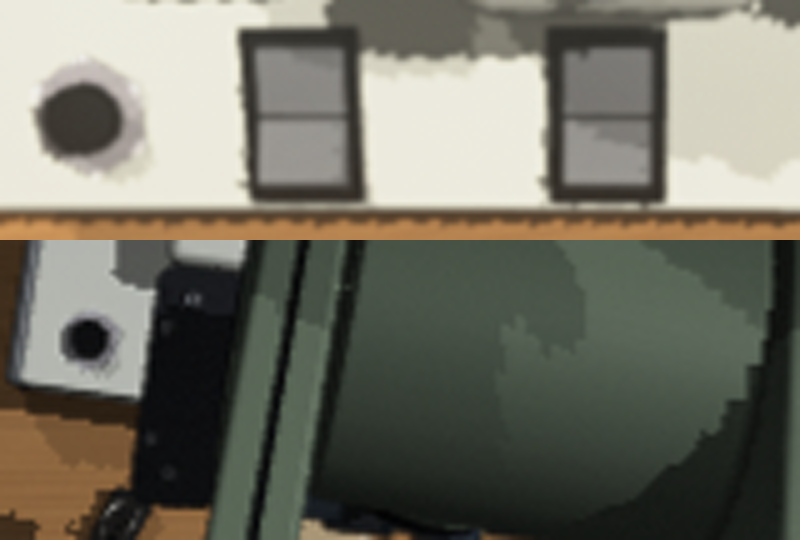

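The crop shows the button at (79,118) and the pivots of switches 1 and 2 at (304,117) and (608,117). The arm now hides the rockers from the top camera, so I'll use its first picture for those.

Run:
```python
from workcell import env, grab_frame, camera_model
from h import *
import pickle
w=pickle.load(open("c1.pkl","rb"));t=camera_model("top")
uw=np.array([[124.4,129.1],[180.6,128.9],[256.6,128.9]]);ut=np.array([[211.8,184.6],[235.3,188],[267.3,191.8]])
print(tri(w,uw,t,ut).round(1))
b=at(w,uw[:1],50)[0];p=at(w,uw[1:],43);print(b.round(1),p.round(1))
print("top",at(t,ut[:1],50).round(1),at(t,ut[1:],43).round(1))
v=p[0]-p[1];print(np.linalg.norm(v[:2]),np.degrees(np.arctan2(-v[0],v[1])), np.linalg.norm((b-p[0])[:2]))
n=at(w,[[256.3,149]],43);print(n.round(1))
s=env.state();print(s["ee_pos"],s["ee_rot"])
```

```text
[[ 4.983e+02  6.190e+01  3.710e+01  9.000e-01]
 [ 4.901e+02  6.300e+00  3.230e+01  1.000e-01]
 [ 4.800e+02 -7.010e+01  3.650e+01  1.300e+00]]
[499.6  56.8  50. ] [[491.1   3.7  43. ]
 [480.5 -70.9  43. ]]
top [[496.5  60.6  50. ]] [[489.    6.1  43. ]
 [479.6 -69.1  43. ]]
75.29505185202447 -8.092973501218866 53.77514592622976
[[460.7 -67.7  43. ]]
[439.45001868 -69.2341105  213.73054578] [ 1.79997857e+02  2.80158927e-02 -7.83375411e+00]
```

To row units: 40 mm / 1000 = 0.04, 30 mm / 1000 = 0.03.

Call:
shift_gripper:
  deltas:
    - [[0.025, -0.005, 0.03, 0, 0, 0], [0, 0, 0.04, 0, 0, 0], [0, 0, 0.04, 0, 0, 0], [0, 0, 0.03, 0, 0, 0], [0, 0, 0.014, 0, 0, 0], [0, 0, 0, 0, 0, 0]]

```text
time_s: 2.4
ee_pos: [463.3, -67.6, 57.9]
ee_rot: [-180.0, 0.3, -7.9]
force: [-0.3, 0.4, 0.4]
gripper_width: 0.6
gripper_force: 0.0
```

Run:
```python
from workcell import env, grab_frame, camera_model
import cv2,pickle
from h import *
c=camera_model("wrist");f=grab_frame("wrist");s=env.state()
cv2.imwrite("pics/w2.png",cv2.resize(f,(800,600),interpolation=cv2.INTER_CUBIC));pickle.dump(c,open("c2.pkl","wb"))
print(s["time_s"],s["ee_pos"],s["ee_rot"],s["gripper_width"],s["force"])
```

```text
2.45 [464.60086621 -67.77315385  59.30886593] [ 1.79999516e+02  1.19653639e-01 -7.91036655e+00] 0.5734534420122992 [-0.61538701 -0.47838276  0.60484615]
```

View pics/w2.png

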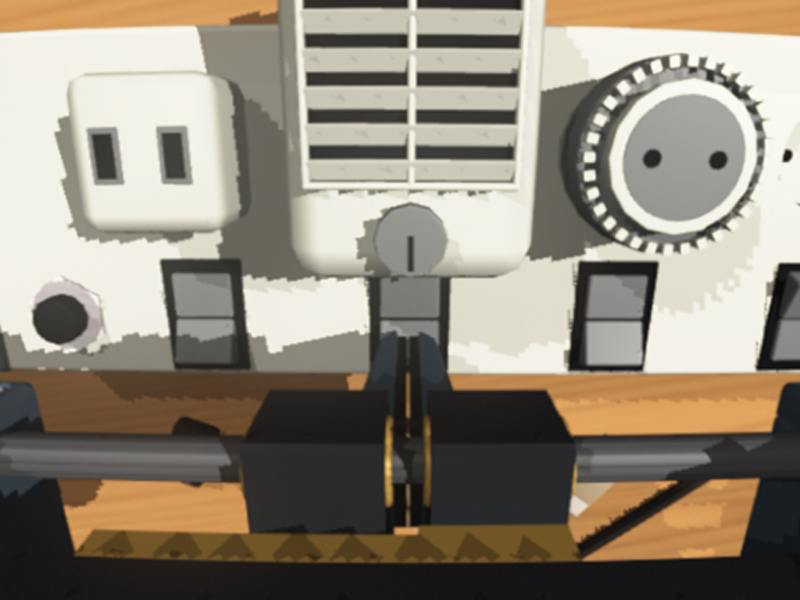

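The tip at (407,335) is centred on rocker 2, whose pivot line is at (410,319), and stops just short of the pivot. I'll triangulate the two wrist views and check the front edge of the tip.

Run:
```python
from workcell import env, grab_frame, camera_model
from h import *
import pickle
w=pickle.load(open("c1.pkl","rb"));w2=pickle.load(open("c2.pkl","rb"))
f=lambda u:(np.array(u)+.5)/1.5625-.5
uw=np.array([[124.4,129.1],[180.6,128.9],[256.6,128.9]]);u2=f([[59,319],[206,318],[410,319]])
print(tri(w,uw,w2,u2).round(1))
print(at(w2,u2[:1],50).round(1),at(w2,u2[1:],43).round(1))
print("tip front",at(w2,f([[407,334]]),59.3).round(1), np.array(env.state()["ee_pos"]).round(1))
```

```text
[[ 4.990e+02  5.890e+01  4.440e+01  6.000e-01]
 [ 4.910e+02  3.800e+00  4.250e+01  1.000e-01]
 [ 4.805e+02 -7.090e+01  4.280e+01  0.000e+00]]
[[500.2  54.6  50. ]] [[491.2   3.5  43. ]
 [480.6 -70.9  43. ]]
tip front [[481.2 -69.9  59.3]] [464.6 -67.8  59.3]
```

Heights agree (42.8 against 43 mm). The tip's front edge is at the pivot, so I'll back off 3 mm and then press gently.

To row units: 4 mm / 1000 = 0.004, -3 mm / 1000 = -0.003.

Call:
shift_gripper:
  deltas:
    - [[-0.003, 0, 0.004, 0, 0, 0], [0, 0, 0.004, 0, 0, 0], [0, 0, 0.002, 0, 0, 0], [0, 0, 0.002, 0, 0, 0], [0, 0, 0.001, 0, 0, 0], [0, 0, 0, 0, 0, 0]]

```text
time_s: 3.05
ee_pos: [462.1, -67.4, 47.0]
ee_rot: [180.0, -0.0, -8.0]
force: [-1.6, 0.7, 1.3]
gripper_width: 0.4
gripper_force: 0.6
```

Call:
shift_gripper:
  deltas:
    - [[0, 0, 0.001, 0, 0, 0], [0, 0, 0.001, 0, 0, 0], [0, 0, 0, 0, 0, 0]]

```text
time_s: 3.35
ee_pos: [462.3, -67.4, 44.8]
ee_rot: [180.0, -0.0, -8.0]
force: [-0.0, -0.9, -0.1]
gripper_width: 0.2
gripper_force: 0.0
```

To row units: 0.8 mm / 1000 = 0.0008.

Call:
shift_gripper:
  deltas:
    - [[0, 0, 0.0008, 0, 0, 0], [0, 0, 0, 0, 0, 0]]

```text
time_s: 3.55
ee_pos: [462.2, -67.4, 44.0]
ee_rot: [180.0, 0.0, -8.0]
force: [-0.5, -0.1, 0.3]
gripper_width: 0.7
gripper_force: 0.0
```

Call:
shift_gripper:
  deltas:
    - [[0, 0, -0.01, 0, 0, 0], [0, 0, -0.02, 0, 0, 0], [-0.03, 0, -0.015, 0, 0, 0], [0, 0, 0, 0, 0, 0]]

```text
time_s: 3.95
ee_pos: [430.4, -62.9, 91.0]
ee_rot: [180.0, -0.0, -8.0]
force: [0.3, -0.2, -1.3]
gripper_width: 0.2
gripper_force: 0.0
```

Run:
```python
from workcell import env, grab_frame, camera_model
import cv2
f=grab_frame("wrist")
cv2.imwrite("pics/w3.png",cv2.resize(f,(800,600),interpolation=cv2.INTER_CUBIC))
s=env.state();print(s["time_s"],s["ee_pos"],s["force"])
```

```text
4.0 [431.96689354 -63.13123995  90.45124554] [0.313261   0.2664366  0.46542271]
```

View pics/w3.png

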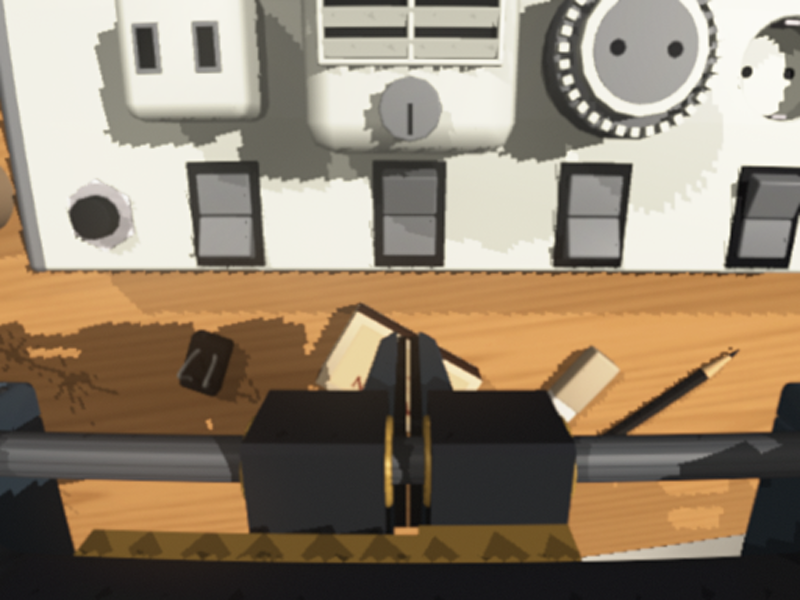

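Switches 1–4 are at about (225,213), (409,213), (593,215) and (770,215). I'll enlarge them to tell whether switch 2 has flipped.

Run:
```python
import cv2,numpy as np
w=cv2.imread("pics/w3.png")
c=[cv2.resize(w[150:275,x:x+100],(400,300)[0:2] if 0 else (390,290),interpolation=cv2.INTER_CUBIC) for x in (175,360,545,700)]
cv2.imwrite("pics/sw.png",np.vstack([np.hstack(c[:2]),np.hstack(c[2:])]))
```

```text
(no output)
```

View pics/sw.png

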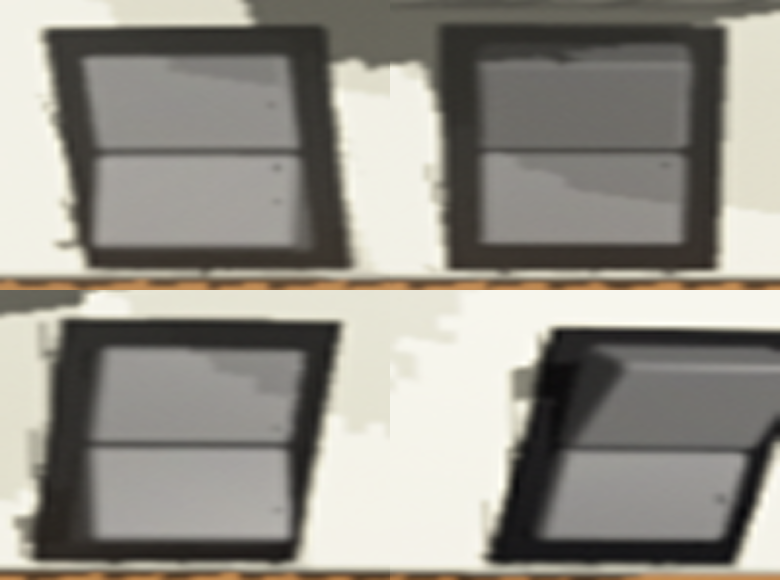

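Switch 2 is off: its far half is raised with a bright end edge, as on switch 4, while 1 and 3 are still on. Next is the overload button.

To row units: -43 mm / 1000 = -0.043, -42 mm / 1000 = -0.042.

Call:
shift_gripper:
  deltas:
    - [[0, -0.043, 0, 0, 0, 0], [0, -0.043, 0, 0, 0, 0], [0, -0.042, 0, 0, 0, 0], [0.025, 0, 0, 0, 0, 0], [0.025, 0, 0.01, 0, 0, 0], [0, 0, 0.016, 0, 0, 0], [0, 0, 0.006, 0, 0, 0], [0, 0, 0, 0, 0, 0]]

```text
time_s: 4.8
ee_pos: [498.9, 56.5, 56.0]
ee_rot: [180.0, 0.2, -8.0]
force: [-1.0, -1.2, 0.1]
gripper_width: 0.0
gripper_force: 0.0
```

Run:
```python
from workcell import env, grab_frame, camera_model
import cv2
f=grab_frame("wrist")
cv2.imwrite("pics/w4.png",cv2.resize(f,(800,600),interpolation=cv2.INTER_CUBIC))
s=env.state();print(s["time_s"],s["ee_pos"],s["force"])
```

```text
4.85 [499.32126643  56.54460367  56.79621432] [ 0.24159021  0.2667836  -0.39384713]
```

View pics/w4.png

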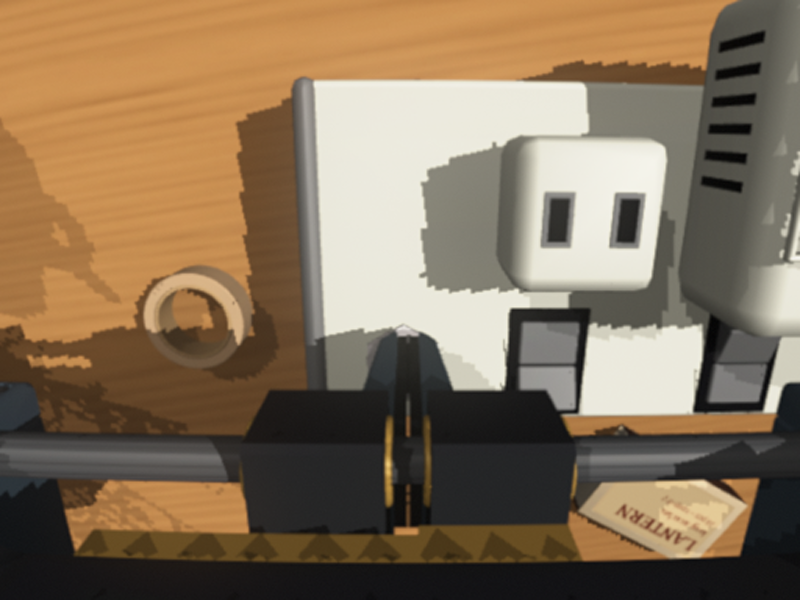

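The ring's far edge shows at (405,330), just ahead of the tip and centred on it, and everything else is clear. Pressing now.

To row units: 4 mm / 1000 = 0.004, 2 mm / 1000 = 0.002.

Call:
shift_gripper:
  deltas:
    - [[0, 0, 0.004, 0, 0, 0], [0, 0, 0.002, 0, 0, 0], [0, 0, 0.002, 0, 0, 0], [0, 0, 0.0015, 0, 0, 0], [0, 0, 0.0015, 0, 0, 0], [0, 0, 0, 0, 0, 0]]

```text
time_s: 5.45
ee_pos: [499.6, 56.6, 46.0]
ee_rot: [180.0, 0.0, -8.0]
force: [0.3, -0.6, 0.1]
gripper_width: 0.3
gripper_force: 0.0
```

Call:
shift_gripper:
  deltas:
    - [[0, 0, 0.001, 0, 0, 0], [0, 0, 0.0005, 0, 0, 0], [0, 0, 0, 0, 0, 0]]

```text
time_s: 5.75
ee_pos: [499.7, 56.6, 44.5]
ee_rot: [180.0, 0.0, -8.0]
force: [0.0, 0.6, 0.2]
gripper_width: 0.4
gripper_force: 0.0
```

To row units: -40 mm / 1000 = -0.04, -30 mm / 1000 = -0.03.

Call:
shift_gripper:
  deltas:
    - [[0, 0, -0.01, 0, 0, 0], [0, 0, -0.03, 0, 0, 0], [-0.04, 0, -0.02, 0, 0, 0], [0, 0, -0.04, 0, 0, 0], [0, 0.03, -0.02, 0, 0, 0], [0, 0, 0, 0, 0, 0], [0, 0, 0, 0, 0, 0]]

```text
time_s: 6.45
ee_pos: [456.0, 32.4, 165.4]
ee_rot: [-180.0, -0.1, -8.1]
force: [-0.6, -0.3, -0.6]
gripper_width: 1.1
gripper_force: 0.0
```

Run:
```python
from workcell import env, grab_frame, camera_model
import cv2,pickle,numpy as np
c=camera_model("wrist");f=grab_frame("wrist");pickle.dump(c,open("c5.pkl","wb"))
cv2.imwrite("pics/w5full.png",f)
cv2.imwrite("pics/w5.png",cv2.resize(f,(800,600),interpolation=cv2.INTER_CUBIC))
s=env.state();print(s["time_s"],s["ee_pos"],s["force"])
```

```text
6.5 [455.59578002  32.67335293 164.50393758] [-0.31648947 -0.32259123  0.67681469]
```

View pics/w5.png

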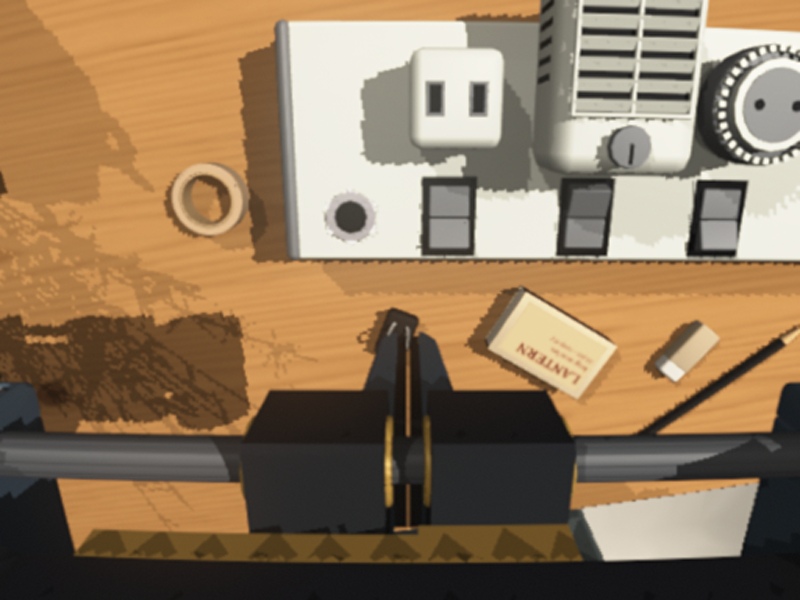

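The cap (351,216) now looks concentric with its ring. To be sure, I'll go back to the earlier oblique viewpoint (pose of w3) and compare the two side by side.

To row units: 46 mm / 1000 = 0.046, 40 mm / 1000 = 0.04.

Call:
shift_gripper:
  deltas:
    - [[-0.01, 0.046, 0, 0, 0, 0], [0, 0.046, 0.02, 0, 0, 0], [0, 0, 0.04, 0, 0, 0], [0, 0, 0.014, 0, 0, 0], [0, 0, 0, 0, 0, 0]]

```text
time_s: 7.0
ee_pos: [430.8, -56.6, 87.7]
ee_rot: [-180.0, 0.5, -8.0]
force: [-0.1, 0.7, 0.1]
gripper_width: 0.5
gripper_force: 0.0
```

Run:
```python
from workcell import env, grab_frame, camera_model
import cv2,numpy as np
f=cv2.resize(grab_frame("wrist"),(800,600),interpolation=cv2.INTER_CUBIC);w=cv2.imread("pics/w3.png")
a=[cv2.resize(i[150:275,:500],(800,200),interpolation=cv2.INTER_CUBIC) for i in (w,f)]
b=[cv2.resize(i[170:260,50:190],(400,257),interpolation=cv2.INTER_CUBIC) for i in (w,f)]
cv2.imwrite("pics/cmp.png",np.vstack([a[1],np.hstack(b)]))
s=env.state();print(s["time_s"],s["ee_pos"])
```

```text
7.05 [432.27572894 -56.60929235  89.24313758]
```

View pics/cmp.png

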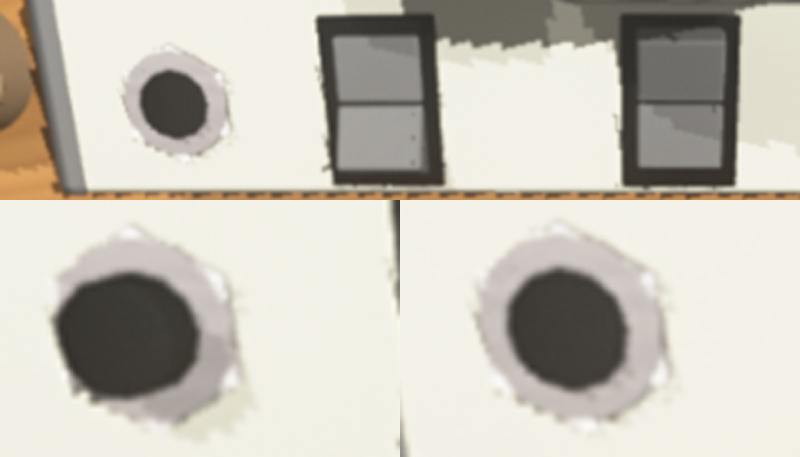

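The button is clearly latched: before (left) the cap leaned across the ring, and now (right) it sits centred in it. Switch 1 is still on and switch 2 is off. I'll withdraw and hand in.

To row units: -40 mm / 1000 = -0.04, -30 mm / 1000 = -0.03.

Call:
shift_gripper:
  deltas:
    - [[0, 0, -0.04, 0, 0, 0], [-0.02, 0, -0.04, 0, 0, 0], [-0.02, 0, -0.03, 0, 0, 0], [0, 0, 0, 0, 0, 0], [0, 0, 0, 0, 0, 0], [0, 0, 0, 0, 0, 0]]

```text
time_s: 7.65
ee_pos: [393.7, -51.2, 200.1]
ee_rot: [180.0, 0.0, -7.9]
force: [0.0, 0.1, -0.4]
gripper_width: 0.9
gripper_force: 0.0
```

```bash
python3 -c "
from workcell import env, grab_frame, camera_model
print(env.job_done())"
```

```text
the job is handed in; nothing more can be done
None
```

I switched off the heater's socket (socket 2), then pressed the overload button until it latched, withdrew clear and handed the job in at about 7.7 s; the pictures show both as asked and nothing else moved.

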